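Lift a lapped valve plate off the surface plate with the lifter

ROBOT

A 7-joint arm with a two-finger parallel gripper is mounted at the origin on the work surface. World frame = base frame: x ahead of the robot, y to its left, z up, the work surface at z = 0. Lengths are in m, angles in rad, forces in N, time in s.
With the tool pointing down it reaches from about 0.4 to 0.85 m from the base axis. Payload 4.5 kg.
Tool frame: the origin (TCP) lies midway between the tips of the shut fingers; the grasp point (between the pads) lies 19 mm behind it; x points along the fingers, y is the direction in which the jaws open and shut, and the axes are right-handed (so a half turn about x gives the same grasp; the last joint's range is limited). The gripper opens to 88 mm and grips with 3 to 60 N. Pads are 18 mm wide; open, the fingers measure 123 mm over their backs; the gripper's body (75 mm by 187 mm) begins 45 mm behind the grasp point.
Start: joints at [-1.194, 0.689, -0.195, 1.565, 0.157, 0.902, -0.215], TCP at [0.21, 0.589, 0.239] pointing down, gripper open.
Joint ranges: [-3.01, 3.01], [-0.46, 2.08], [-1.47, 1.51], [0.13, 2.56], [-1, 4.14], [0.04, 2.09], [-2.66, 2.66]. Speed limits (rad/s): [2.57, 2.57, 3.14, 3.14, 3.14, 3.14, 3.14].

INTERFACE

Orientations are given as a unit quaternion [x, y, z, w].
In Python, from station import * gives the robot as it stands.
- The arm moves only by the shell command python3 -m crank 'ROWS' [OPENING]. ROWS is JSON, one flat list of numbers, 6 for each row, row after row: the shift along the tool's x, y, z in cm, then the turn, a rotation vector about the tool's x, y, z in degrees. In form: [tx, ty, tz, wx, wy, wz, tx, ty, tz, wx, wy, wz, ...]. A call has 1 to 12 rows; each row shifts and turns the pose as measured when the row begins, along the tool's axes as they then stand; what a row does not reach is not made up. A row lasts 1/10 s, in which the tool goes at most 50 mm and 8.59 degrees, less where a joint would pass 70% of its speed; a pose out of reach is approached as far as the arm can. A call is refused whole if a number of a shift passes 5 or a number of a turn 8.59, either way. A call with a gripper value outside its range is refused whole. OPENING is the opening, from -1 (shut) to 1 (fully open), set as the call begins (- or left out, the last holds). The fingers move at their own pace and stop on an object; the grip force is fixed at half the most. Time passes only in rows, so rows that do not move let the fingers close. It gives the time, the measured TCP pose, the force and the opening at its end, in the units of the state.
- observe(): the state, without advancing time (a new reading comes with each control period).
- read_camera(name): name is "side" or "top" or "wrist"; returns a dict with "image" (384x512x3 uint8, red, green, blue), "depth" (384x512 float32, m along the optical axis (not along the pixel's ray), 0 where there is no reading), "fovy" (degrees; the focal length in pixels is half the picture's height over the tangent of half this angle, whatever the lens; pixels are square), "cx", "cy" (the principal point, pixels), "rvec" (rotation vector, rad) and "tvec" (3), from world to camera coordinates, as OpenCV has them. Camera axes: x right, y down, z forward; pixel columns grow to the right and rows downward; lengths in m; the calibration is good to about 2 mm. A picture is of the moment at which its call begins.
- job_done(): hands the job in, once; it reports no verdict.
Trained networks look in the newest picture that a camera, given by its name, has taken for a name from the list of things; names that differ only in an ending like _2 or _b are one class to them, and where a whole thing is asked for, a point or a joint stands for the part that bears it (a point fixed in the world has none). Each returns a list of dicts, best first, with "p" (0 to 1); they miss things now and then, are a little off and sometimes report something else, mostly with a low value. They report only what shows in the picture. A call takes as long as a camera call. They do not tell look-alikes from the thing itself.
- find_in(camera, label): "bbox" ([centre column, centre row, width, height] in pixels, round what is visible of it).
- pinpoint(camera, label): "pixel" ([column, row] in pixels: a listed point, or the origin of a listed thing).
The state is a dict: "time": time; "qpos": joint angles; "joint_velocities": joint speeds; "effort": joint torques, N m; "eef_pos": TCP position; "tool_rot": TCP orientation; "ft_force": force on the tool from outside, world axes, zero at the start; "wrist_torque": the same for the moment, N m; "finger_gap": finger opening in m.
Only numpy, scipy, OpenCV 4.12 (cv2) and the standard library are available. Lean on these libraries where they do the work, as an engineer would, in place of code of your own. Each camera call takes 0.05 s, during which the arm holds its last target. There are 200 camera calls.

TASK

The freshly lapped valve plate lying on the granite surface plate is ready for assembly. Slide the lifter's blade under it, pushing it up against the stop strip, until it sits fully on the blade, lift it clear, lay it gently, flat and ports up, fully inside the kit tray, and put the lifter back down flat on the bench. Never touch the valve plate with the gripper, do not drop or ram it or dig the lifter hard into the granite or strip, and leave the oil bottle, spanner and V-block where they are.

Things in the scene. Friction and masses are not known exactly. Their poses are not given: they have to be found in the camera images.
- granite_top (a point): Centre of the flat top of the dark granite surface plate (250 mm along x, 180 mm along y, fixed; the top is 50 mm above the bench). Across it, toward +x, stands a bright steel stop strip 178 mm long (y), 14 mm thick and 16 mm high, clamped in two slots so that its inner face lies somewhere from x = +54 to +110 mm, a different place each time: feel for it.
- plate_center (a point): Centre (half-way up) of the bright aluminium valve plate: 80 mm (x) by 90 mm (y), 5 mm thick, about 0.1 kg, loose and slippery, two dark slots and four dark holes on top (z up). Its lower edge is chamfered all round, 2.5 mm wide and 1.5 mm high. It lies on the granite short of the stop strip, its x axis within 0.2 rad of the granite's.
- lifter_grip (a point): Place to grip on the lifter's handle, at its centre. x points along the blade to its front edge, z up. From here the front edge is 150 mm ahead and the blade's underside 50 mm below. The rubbery red handle is a level bar 22 mm wide (y) and 24 mm high, from 30 mm ahead of this point to 55 mm behind it; at the start it hangs free in the air, the blade lying flat on the bench.
- lifter: The lifter, an offset turner of 0.18 kg; origin at the centre of the underside of its blade, x to the front edge, z up. Smooth slippery steel blade 100 mm long (x), 80 mm wide (y), 2 mm thick, thinning to 0.8 mm over the last 20 mm to its straight front edge; its back end is turned up to a heel 11 mm high, from which a cranked neck rises to the handle.
- valve_plate: The same valve plate; origin at the centre of its underside, z up on the port side.
- surface_plate: The same granite plate with its clamped stop strip; origin at the centre of its underside on the bench, x toward the strip.
- kit_tray: Wooden kit tray fixed on the bench; origin on the bench under the centre of its floor. Floor 120 mm (x) by 130 mm (y), its top 5 mm above the bench. Walls 6 mm thick stand 14 mm above the floor along +x (inner face at x = +60 mm) and along both sides (inner faces at y = +-65 mm); the -x side is open, with no wall.
- oil_bottle: Standing oil bottle, 52 mm diameter, 120 mm high; origin under its centre. Leave it alone.
- spanner: Steel spanner lying on the bench beyond the granite, about 180 mm long. Leave it alone.
- v_block: Dark steel V-block, 60 x 50 x 35 mm, on the bench near the tray; origin under its centre. Leave it alone.
Things that resemble listed ones, but are neither listed nor needed, are in the scene too. Of the things shaped like the lifter, the bare steel one is meant.

How it is judged:
On the way:
1. the valve plate sits fully on the lifter's blade (hanging over its front edge by no more than 10 mm), lifted clear of the granite and its strip (contact force between valve_plate and lifter above 0.3 N and contact force between valve_plate and surface_plate below 0.05 N and z of plate_center in the frame of granite_top above 0.02 m and angle between valve_plate's own z axis and vertical below 0.4 rad and x of plate_center in the frame of lifter below 0.02 m), for 0.3 s.
At the end, for the whole second after the job is handed in: The valve plate lies at rest, flat (within 3 degrees), ports up, on the tray's floor, its centre within 30 mm of the floor's centre (22 mm toward the open side); the lifter lies at rest flat on its blade on the bench, off the tray and the granite (x of plate_center in the frame of kit_tray between -0.022 and 0.03 m and y of plate_center in the frame of kit_tray between -0.03 and 0.03 m and z of plate_center in the frame of kit_tray below 0.01 m and angle between valve_plate's own z axis and vertical below 0.05 rad and linear speed of each of valve_plate, lifter below 0.02 m/s and height (world z) of lifter below 0.004 m and angle between lifter's own z axis and vertical below 0.06 rad and contact force between lifter and kit_tray below 0.05 N and contact force between lifter and surface_plate below 0.05 N); the robot touches nothing.
It fails at once if the gripper touches the valve plate (contact force between any of the fingers, the arm and valve_plate above 0.3 N).
It fails at once if the valve plate is dropped or knocked onto the tray with more than 40 N (contact force between valve_plate and kit_tray above 40 N).
It fails at once if the lifter or the valve plate is rammed against the granite or its strip with more than 25 N (contact force between any of lifter, valve_plate and surface_plate above 25 N).
It fails at once if the valve plate is carried up off the granite while hanging more than 10 mm over the blade's front edge (z of plate_center in the frame of granite_top above 0.025 m and x of plate_center in the frame of lifter above 0.02 m).
It fails at once if the oil bottle, the spanner or the V-block is moved more than 30 mm, or the bottle tipped over (distance of any of oil_bottle, spanner, v_block from where it was at the start of the episode above 0.03 m or angle between oil_bottle's own z axis and vertical above 0.5 rad).
It also fails if it takes over 72 s, if anything falls off the work surface, if the arm or the gripper's body presses on something with over 40 N, if the wrist force passes 120 N, or if a joint passes its speed limit or range.

## Working session

There is one attempt and no reset: what is moved stays moved. The work goes in short steps, Python scripts to look and compute and a shell command to move; the robot and the scene stay as the last step left them, time stands still between calls to the robot, and variables do not carry over. Pictures are saved under pics/ and viewed, about 8 in all and at most 12, crops included, and the job is handed in when it is done.

```bash
ls; mkdir -p pics
cat > h.py <<'E'
import numpy as np, cv2
from station import *
from scipy.spatial.transform import Rotation as R
def cam(n,save=None):
    c=read_camera(n)
    if save: cv2.imwrite('pics/'+save,c['image'][:,:,::-1])
    return c
def K(c):
    f=c['image'].shape[0]/2/np.tan(np.radians(c['fovy'])/2); return f
def ray(c,px):
    f=K(c); Rm=R.from_rotvec(c['rvec']).as_matrix(); o=-Rm.T@np.array(c['tvec']).ravel()
    d=Rm.T@np.array([(px[0]-c['cx'])/f,(px[1]-c['cy'])/f,1.0]); return o,d
def at_z(c,px,z):
    o,d=ray(c,px); return o+d*(z-o[2])/d[2]
def cloud(c):
    f=K(c);h,w=c['depth'].shape;u,v=np.meshgrid(np.arange(w),np.arange(h));d=c['depth']
    P=np.stack([(u-c['cx'])/f*d,(v-c['cy'])/f*d,d],-1)
    Rm=R.from_rotvec(c['rvec']).as_matrix()
    W=(P-np.array(c['tvec']).ravel())@Rm; W[d==0]=np.nan; return W
E
python3 - <<'E'
from h import *
s=observe(); print(s)
for n in ('top','side'):
    c=cam(n,n+'0.png'); W=cloud(c)
    print(n,c['fovy'],c['rvec'],c['tvec'])
    for l in ['granite_top','plate_center','lifter_grip','lifter','kit_tray','oil_bottle','spanner','v_block']:
        r=pinpoint(n,l)
        for q in r[:3]:
            u,v=map(int,np.round(q['pixel'])); u=min(max(u,0),511);v=min(max(v,0),383)
            print(l,round(q['p'],2),np.round(q['pixel'],0),np.round(W[v,u],3))
E
```

```text
pics
{'time': 0.0, 'qpos': array([-1.19420787,  0.68998145, -0.19453059,  1.56637919,  0.15729199,
        0.9025014 , -0.21505522]), 'joint_velocities': array([-8.94187417e-04,  2.31101633e-04, -4.73327094e-04,  6.39460954e-04,
       -5.54724951e-04,  5.69278797e-04, -9.89984235e-05]), 'effort': array([-5.22423397e-05, -5.27546918e+01, -1.26714941e+00, -1.53422499e+01,
       -5.27144352e-02,  6.36097175e-03,  1.53884826e-04]), 'eef_pos': array([0.20988931, 0.58800794, 0.23790268]), 'tool_rot': array([ 0.11989231,  0.69682489, -0.12121215,  0.69668395]), 'ft_force': array([-0.39653377,  0.43687984, -0.18392845]), 'wrist_torque': array([ 0.01590054, -0.0836403 , -0.0094582 ]), 'finger_gap': 0.08817014800970858}
top 51.07670175429045 [ 2.22010149 -2.15909057  0.10753873] [-0.13148447  0.53536402  1.26797648]
granite_top 0.81 [225. 194.] [ 0.505 -0.033  0.058]
granite_top 0.75 [216. 118.] [0.756 0.007 0.009]
plate_center 0.82 [232. 191.] [ 0.515 -0.054  0.058]
plate_center 0.28 [127. 139.] [0.673 0.286 0.035]
lifter_grip 0.87 [400. 246.] [ 0.359 -0.578  0.067]
lifter_grip 0.77 [379. 1
[... 547 characters left out ...]
2457]
granite_top 0.59 [225. 188.] [ 0.502 -0.045  0.056]
granite_top 0.55 [325. 217.] [ 0.705 -0.301  0.029]
plate_center 0.86 [231. 189.] [ 0.517 -0.057  0.054]
lifter_grip 0.94 [232. 286.] [ 0.319 -0.386  0.055]
lifter_grip 0.86 [283. 266.] [ 0.467 -0.407  0.059]
lifter_grip 0.84 [332. 285.] [ 0.537 -0.526  0.058]
lifter 0.96 [365. 314.] [ 0.581 -0.615  0.003]
lifter 0.88 [197. 302.] [ 0.234 -0.345  0.001]
lifter 0.81 [259. 254.] [ 0.465 -0.296  0.003]
kit_tray 0.67 [172. 138.] [0.507 0.359 0.01 ]
oil_bottle 0.61 [326. 218.] [ 0.709 -0.302  0.024]
oil_bottle 0.56 [231. 192.] [ 0.509 -0.069  0.054]
spanner 0.63 [284. 162.] [ 0.786  0.021 -0.002]
v_block 0.58 [220. 132.] [0.671 0.278 0.023]
```

```bash
python3 -c "
import cv2
a=cv2.imread('pics/top0.png');cv2.imwrite('pics/top0b.png',cv2.resize(a,(800,600),interpolation=3))"
```

```text
(no output)
```

View pics/top0b.png

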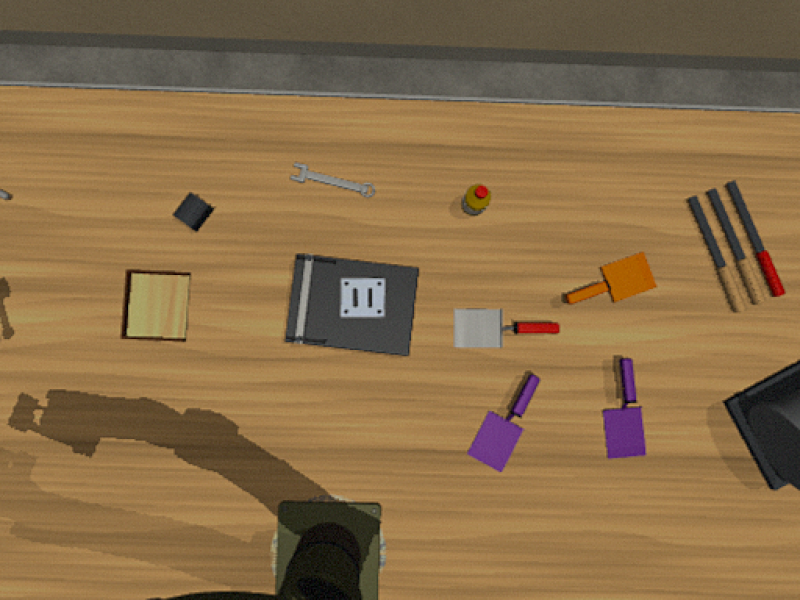

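Four lifter-shaped things in the 800-px picture: bare steel with a red handle (478,328)/(536,328), orange (628,278), purple (496,440) and purple (625,430). The steel one fits the description; the crop below should confirm it. The stop strip is on the granite's left (+y) side, and the tray's open side faces right (-y).

Run:
```python
from h import *
for n in ('top','side'):
    c=cam(n); W=cloud(c); im=c['image'].astype(int); hsv=cv2.cvtColor(c['image'],cv2.COLOR_RGB2HSV)
    x,y,z=W[...,0],W[...,1],W[...,2]
    def fit(m,name):
        m=cv2.morphologyEx(m.astype(np.uint8),cv2.MORPH_OPEN,np.ones((2,2)))
        k,l,st,_=cv2.connectedComponentsWithStats(m)
        if k<2: print(name,'none');return
        i=1+np.argmax(st[1:,4]); P=W[l==i]
        r=cv2.minAreaRect((P[:,:2]*1000).astype(np.float32)); print(n,name,len(P),'c',np.round(r[0],1),'size',np.round(r[1],1),'ang',round(r[2],2),'zmed',np.round(np.median(P[:,2]),4))
    g=(abs(x-.5)<.15)&(y>-.22)&(y<.16)
    fit(g&(z>.035)&(z<.09),'granite')
    fit(g&(z>.035)&(hsv[...,2]>140)&(y<.055),'plate')
    fit(g&(z>.035)&(hsv[...,2]>110)&(y>.03),'strip')
    L=(abs(x-.46)<.06)&(y<-.2)&(y>-.5)
    fit(L&(hsv[...,1]<60)&(hsv[...,2]>110)&(y>-.36),'blade')
    fit(L&(hsv[...,1]>150)&((hsv[...,0]<8)|(hsv[...,0]>172))&(z>.02),'handle')
    T=(abs(x-.5)<.12)&(y>.25)&(y<.5)
    fit(T&(z>.003)&(z<.04)&(abs(x-.5)<.085),'tray')
    if n=='top': print(np.nanmedian(z[abs(x-.4)<.02]))
    cr=c['image'][180:260,280:420] if n=='top' else c['image'][220:330,180:400]
    cv2.imwrite(f'pics/crop_{n}.png',cv2.resize(cr,None,fx=3.6 if n=='side' else 5,fy=3.6 if n=='side' else 5,interpolation=3)[:,:,::-1])
```

```text
top granite 4546 c [503.4 -33. ] size [256.6 184.9] ang 84.96 zmed nan
top plate 584 c [515.5 -55.7] size [75.8 84.5] ang 1.85 zmed nan
top strip 230 c [510.8  59.8] size [ 13.8 149.5] ang 84.59 zmed 0.0642
top blade 695 c [ 461.8 -295.1] size [75.1 92.5] ang 1.49 zmed 0.0017
top handle 164 c [ 465.8 -416.5] size [ 18.  100.4] ang 1.55 zmed nan
top tray 1376 c [481.8 371.1] size [117.2 144.8] ang 81.16 zmed nan
-1.539553401435882e-05
side granite 3114 c [580.4 -53.8] size [368.8 145.6] ang 48.53 zmed nan
side plate 284 c [517.6 -58.1] size [73.6 83.2] ang 1.89 zmed nan
side strip 121 c [511.1  56.9] size [ 20.9 142.9] ang 83.31 zmed nan
side blade 607 c [ 464.3 -305.3] size [ 80.4 115.9] ang 2.65 zmed nan
side handle 250 c [ 471.2 -408.3] size [23.2 81.8] ang 10.26 zmed nan
side tray 732 c [497.4 370.4] size [139.2 156.5] ang 87.76 zmed nan
```

View pics/crop_side.png

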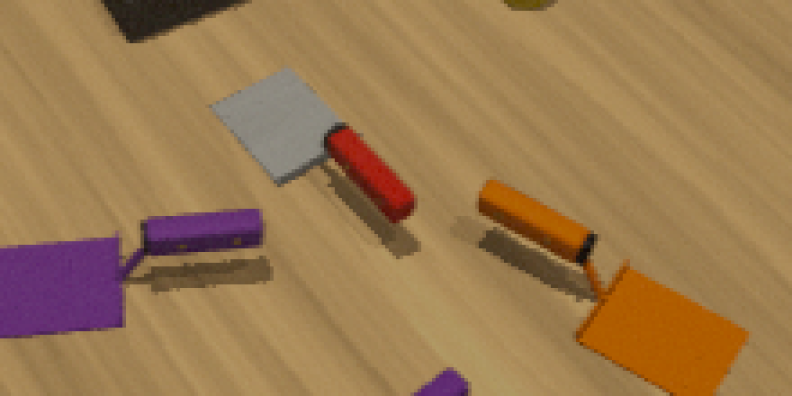

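The crop confirms the bare steel blade with the red handle at crop (278,125)/(370,170); the others are painted orange and purple. I'll plan the move above it, tool down, then look with the wrist camera.

```bash
cat >> h.py <<'E'
def down(yaw,pitch=0):
    """tool down; jaw axis (tool y) perpendicular to lifter x at yaw(deg); pitch>0 nose-up of lifter"""
    a=np.radians(yaw); lx=np.array([np.cos(a),np.sin(a),0]); X=np.array([0,0,-1.]); Y=np.array([lx[1],-lx[0],0]);
    Z=np.cross(X,Y); M=np.stack([X,Y,Z],1)
    return R.from_rotvec(np.radians(pitch)*np.array([lx[1],-lx[0],0]))*R.from_matrix(M)
def plan(p,Rt,n):
    s=observe(); p0=s['eef_pos']; R0=R.from_quat(s['tool_rot'])
    c=[Rt, Rt*R.from_rotvec([np.pi,0,0])]; Rt=min(c,key=lambda q:(R0.inv()*q).magnitude())
    rv=(R0.inv()*Rt).as_rotvec(); d=np.array(p)-p0
    print('t',round(s['time'],2),'tool axes\n',np.round(R0.as_matrix(),3)); print('d world mm',np.round(d*1000,1),'rotvec deg',np.round(np.degrees(rv),2))
    for i in (0,n//2,n-1):
        Ri=R0*R.from_rotvec(rv*i/n); print('row',i,np.round(Ri.inv().apply(d/n)*100,2),np.round(np.degrees(rv)/n,2))
E
python3 - <<'E'
from h import *
plan([.465,-.395,.20],down(91.7),24)
E
```

```text
t 1.0 tool axes
 [[ 0.     0.336  0.942]
 [ 0.     0.942 -0.336]
 [-1.     0.     0.   ]]
d world mm [ 254.9 -983.6  -38.7] rotvec deg [68.66 -0.   -0.  ]
row 0 [ 0.16 -3.5   2.38] [ 2.86 -0.   -0.  ]
row 12 [ 0.16 -1.55  3.94] [ 2.86 -0.   -0.  ]
row 23 [0.16 0.73 4.17] [ 2.86 -0.   -0.  ]
```

```bash
python3 -m crank '[0,-2.9,4,0,0,0, 0,-2.9,4,0,0,0, 0,-2.9,4,0,0,0, 0,-2.9,4,0,0,0, 0,-2.9,4,0,0,0, 0,-2.9,4,0,0,0, 0,-2.9,4,0,0,0, 0,-2.9,4,0,0,0, 0,-2.9,4,0,0,0, 0,-2.9,4,0,0,0, 0,-2.9,4,0,0,0, 0,-2.9,4,0,0,0]' 1
python3 - <<'E'
from h import *
plan([.465,-.395,.20],down(91.7),12)
E
```

```text
time: 2.2
eef_pos: [0.5496, 0.1029, 0.2358]
tool_rot: [0.119, 0.698, -0.11, 0.697]
ft_force: [0.5, -0.2, -0.3]
finger_gap: 0.0882
t 2.2 tool axes
 [[ 0.001  0.32   0.947]
 [ 0.012  0.947 -0.32 ]
 [-1.     0.012 -0.003]]
d world mm [ -84.6 -497.9  -35.8] rotvec deg [69.65 -0.54 -0.5 ]
row 0 [ 0.25 -4.16  0.66] [ 5.8  -0.05 -0.04]
row 6 [ 0.27 -3.04  2.92] [ 5.8  -0.05 -0.04]
row 11 [ 0.29 -1.24  4.02] [ 5.8  -0.05 -0.04]
```

```bash
python3 -m crank '[0.25,-4.16,0.66,5.8,0,0, 0.25,-4.07,1.08,5.8,0,0, 0.25,-3.94,1.48,5.8,0,0, 0.25,-3.77,1.87,5.8,0,0, 0.25,-3.56,2.24,5.8,0,0, 0.25,-3.32,2.59,5.8,0,0, 0.25,-3.04,2.91,5.8,0,0, 0.25,-2.73,3.21,5.8,0,0, 0.25,-2.39,3.47,5.8,0,0, 0.25,-2.03,3.69,5.8,0,0, 0.25,-1.65,3.88,5.8,0,0, 0.25,-1.24,4.02,5.8,0,0]'
python3 - <<'E'
from h import *
plan([.465,-.395,.20],down(91.7),3)
c=cam('wrist','w1.png')
for l in('lifter_grip','lifter'):
  for q in pinpoint('wrist',l)[:2]:
    print(l,q,at_z(c,q['pixel'],.05 if 'grip' in l else .0))
W=cloud(c);hsv=cv2.cvtColor(c['image'],cv2.COLOR_RGB2HSV)
m=(hsv[...,1]>150)&((hsv[...,0]<8)|(hsv[...,0]>172))&(W[...,2]>.05)
P=W[m]; print(len(P),np.nanpercentile(P,[1,50,99],axis=0))
if len(P): 
  P=P[~np.isnan(P).any(1)];print(cv2.minAreaRect((P[:,:2]*1000).astype(np.float32)))
E
```

```text
time: 3.4
eef_pos: [0.4559, -0.4141, 0.199]
tool_rot: [0.513, 0.494, -0.498, 0.495]
ft_force: [-0.1, 0.3, -0.1]
finger_gap: 0.0885
t 3.4 tool axes
 [[ 0.016  1.    -0.022]
 [ 0.013 -0.022 -1.   ]
 [-1.     0.015 -0.013]]
d world mm [ 9.1 19.1  1. ] rotvec deg [-2.95 -0.73 -0.9 ]
row 0 [-0.02  0.29 -0.64] [-0.98 -0.24 -0.3 ]
row 1 [-0.02  0.3  -0.64] [-0.98 -0.24 -0.3 ]
row 2 [-0.03  0.31 -0.63] [-0.98 -0.24 -0.3 ]
lifter_grip {'pixel': [184.8, 325.4], 'p': 0.92} [ 0.35904587 -0.59346406  0.05      ]
lifter_grip {'pixel': [125.1, 157.2], 'p': 0.91} [ 0.31875707 -0.37905327  0.05      ]
lifter {'pixel': [346.2, 305.4], 'p': 0.96} [ 0.5802732  -0.60967509  0.        ]
lifter {'pixel': [63.2, 111.0], 'p': 0.62} [ 0.23345407 -0.33164041  0.        ]
1526 [[ 0.45552863 -0.44649345  0.05757287]
 [ 0.46580842 -0.40371184  0.06209268]
 [ 0.47580123 -0.36654708  0.06409815]]
((478.11761474609375, -406.39532470703125), (45.16709899902344, 82.5143814086914), 1.3512157201766968)
```

View pics/w1.png

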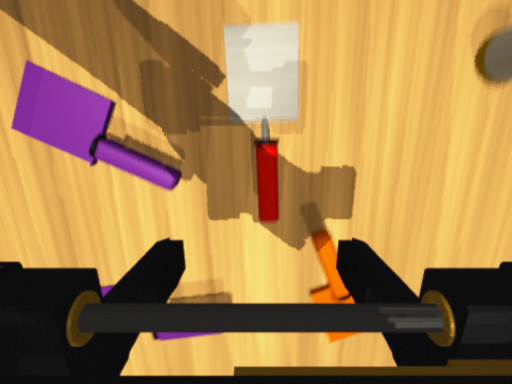

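The wrist picture shows the steel lifter, blade (262,70), red handle (267,180), in line with the jaws. Correcting and descending.

```bash
python3 -m crank '[0,0.3,-0.65,-1.1,-0.25,-0.3, 0,0.3,-0.65,-1.1,-0.25,-0.3, 0,0.3,-0.65,-1.1,-0.25,-0.3, 2,0,0,0,0,0, 2,0,0,0,0,0, 2,0,0,0,0,0, 2,0,0,0,0,0, 2,0,0,0,0,0, 2,0,0,0,0,0]'
python3 - <<'E'
from h import *
plan([.4655,-.394,.031],down(91.4),4)
E
```

```text
time: 4.45
eef_pos: [0.4779, -0.3772, 0.08]
tool_rot: [0.484, 0.516, -0.479, 0.52]
ft_force: [0.5, 0.5, 0.4]
finger_gap: 0.0877
t 4.45 tool axes
 [[ 0.009  0.997  0.073]
 [ 0.001  0.073 -0.997]
 [-1.     0.009  0.   ]]
d world mm [-12.4 -16.8 -49. ] rotvec deg [ 2.8  -0.01 -0.53]
row 0 [ 1.22 -0.35  0.4 ] [ 0.7  -0.   -0.13]
row 2 [ 1.22 -0.34  0.4 ] [ 0.7  -0.   -0.13]
row 3 [ 1.23 -0.33  0.41] [ 0.7  -0.   -0.13]
```

```bash
python3 -m crank '[0,-0.35,0.4,0.7,0,-0.13, 0,-0.35,0.4,0.7,0,-0.13, 0,-0.35,0.4,0.7,0,-0.13, 1.1,-0.3,0.4,0.7,0,-0.13, 1.1,0,0,0,0,0, 1.1,0,0,0,0,0, 1.1,0,0,0,0,0, 0,0,0,0,0,0, 0,0,0,0,0,0]'
python3 - <<'E'
from h import *
plan([.4655,-.394,.031],down(91.4),2)
E
```

```text
time: 5.35
eef_pos: [0.4669, -0.3906, 0.0331]
tool_rot: [0.493, 0.508, -0.492, 0.507]
ft_force: [-0.5, 0.4, -0.4]
finger_gap: 0.0884
t 5.35 tool axes
 [[-0.     1.     0.029]
 [ 0.002  0.029 -1.   ]
 [-1.    -0.    -0.002]]
d world mm [-1.4 -3.4 -2.1] rotvec deg [ 0.25 -0.13  0.01]
row 0 [ 0.11 -0.07  0.17] [ 0.12 -0.06  0.01]
row 1 [ 0.11 -0.07  0.17] [ 0.12 -0.06  0.01]
row 1 [ 0.11 -0.07  0.17] [ 0.12 -0.06  0.01]
```

```bash
python3 -m crank '[0.1,-0.1,0.1,0.1,0,0, 0,0,0,0,0,0, 0,0,0,0,0,0, 0,0,0,0,0,0, 0,0,0,0,0,0, 0,0,0,0,0,0, 0,0,0,0,0,0, 0,0,0,0,0,0, 0,0,0,0,0,0, 0,0,0,0,0,0]' -1; python3 -c "
from h import *
plan([.4655,-.394,.031],down(91.4),2)"
```

```text
time: 6.35
eef_pos: [0.4667, -0.3921, 0.0334]
tool_rot: [0.494, 0.507, -0.492, 0.507]
ft_force: [0.2, -0.1, -0.5]
finger_gap: 0.0216
t 6.35 tool axes
 [[ 0.002  1.     0.027]
 [ 0.001  0.027 -1.   ]
 [-1.     0.002 -0.001]]
d world mm [-1.2 -1.9 -2.4] rotvec deg [ 0.16 -0.05 -0.1 ]
row 0 [ 0.12 -0.06  0.09] [ 0.08 -0.03 -0.05]
row 1 [ 0.12 -0.06  0.09] [ 0.08 -0.03 -0.05]
row 1 [ 0.12 -0.06  0.09] [ 0.08 -0.03 -0.05]
```

```bash
python3 -m crank '[-1,0,0,0,0,0, -2,0,0,0,0,0, -2,0,0,0,0,0, -2,0,0,0,0,0, -1,0.4,-1,1.1,0,0, 0,0.6,-2.3,1.1,0,0, 0,0.6,-2.3,1.1,0,0, 0,0.6,-2.3,1.1,0,0, 0,0.6,-2.3,1.1,0,0, 0,0.3,-1.2,1.1,0,0, 0,0,0,0,0,0, 0,0,0,0,0,0]'
python3 - <<'E'
from h import *
plan([.497,-.2675,.12],down(85),4)
for n in('side','top'):
    c=cam(n,n+'2.png'); W=cloud(c);hsv=cv2.cvtColor(c['image'],cv2.COLOR_RGB2HSV)
    x,y,z=W[...,0],W[...,1],W[...,2]
    m=(z>.07)&(z<.12)&(abs(x-.5)<.07)&(y>-.23)&(y<-.05)&(hsv[...,1]<60)
    P=W[m]; print(n,len(P))
    if len(P)>20:
        r=cv2.minAreaRect((P[:,:2]*1000).astype(np.float32)); print(r)
        A=np.c_[P-P.mean(0)];k=np.linalg.lstsq(np.c_[A[:,:2],np.ones(len(A))],P[:,2],rcond=None)[0];print('slopes deg x,y',np.degrees(k[:2]),k[2],P.mean(0))
E
```

```text
time: 7.55
eef_pos: [0.5014, -0.2686, 0.1186]
tool_rot: [0.524, 0.477, -0.522, 0.474]
ft_force: [-0.2, 0.1, -0.7]
finger_gap: 0.0215
t 7.55 tool axes
 [[ 0.     0.995 -0.095]
 [ 0.005 -0.095 -0.995]
 [-1.    -0.    -0.005]]
d world mm [-4.4  1.1  1.4] rotvec deg [-0.47 -0.28  0.02]
row 0 [-0.04 -0.11 -0.02] [-0.12 -0.07  0.01]
row 2 [-0.04 -0.11 -0.02] [-0.12 -0.07  0.01]
row 3 [-0.04 -0.11 -0.02] [-0.12 -0.07  0.01]
side 94
((498.0716552734375, -172.2059326171875), (104.84516906738281, 54.104129791259766), 83.99311065673828)
slopes deg x,y [-3.09717973 -2.54059507] 0.08884119479258192 [ 0.49441854 -0.19786344  0.08884119]
top 866
((511.1419372558594, -174.74581909179688), (109.9415512084961, 79.41810607910156), 84.7245864868164)
slopes deg x,y [ 0.05849286 -2.06950997] 0.08724158592635577 [ 0.5114922  -0.17060196  0.08724159]
```

```bash
python3 -m crank '[0,-0.2,0,0,0,0, 0.5,-0.2,0,0,0,0, 0.5,0,0,-0.3,0,0, 0.5,0,0,0,-0.3,0, 0.5,0,0,0,0,0, 0.3,0,0,0,0,0, 0,0,0,0,0,0, 0,0,0,0,0,0]'
python3 - <<'E'
from h import *
plan([.497,-.2675,.0834],down(85),4)
for n in('top','side'):
    c=cam(n,n+'3.png'); W=cloud(c);hsv=cv2.cvtColor(c['image'],cv2.COLOR_RGB2HSV)
    x,y,z=W[...,0],W[...,1],W[...,2]
    m=(z>.055)&(z<.12)&(abs(x-.51)<.045)&(y>-.205)&(y<-.115)&(hsv[...,1]<60)
    P=W[m]
    A=P-P.mean(0);k=np.linalg.lstsq(np.c_[A[:,:2],np.ones(len(A))],P[:,2],rcond=None)[0];print(n,len(P),'slopes deg x,y',np.degrees(k[:2]),k[2],P.mean(0))
    for a in np.arange(-.21,-.11,.015): 
        q=P[(abs(P[:,1]-a)<.008),2]; print(round(a,3),len(q),np.round(np.median(q),4) if len(q) else '')
E
```

```text
time: 8.45
eef_pos: [0.4948, -0.2727, 0.0927]
tool_rot: [-0.523, -0.475, 0.525, -0.475]
ft_force: [-0.3, 0.2, -1.5]
finger_gap: 0.0216
t 8.45 tool axes
 [[-0.002  0.995 -0.097]
 [-0.002 -0.097 -0.995]
 [-1.    -0.002  0.003]]
d world mm [ 2.2  5.2 -9.3] rotvec deg [-0.55  0.15  0.11]
row 0 [ 0.23  0.04 -0.14] [-0.14  0.04  0.03]
row 2 [ 0.23  0.04 -0.13] [-0.14  0.04  0.03]
row 3 [ 0.23  0.04 -0.13] [-0.14  0.04  0.03]
top 655 slopes deg x,y [-0.2517865  -0.81128868] 0.0602536987594115 [ 0.50523914 -0.16485206  0.0602537 ]
-0.21 20 0.0607
-0.195 126 0.0605
-0.18 129 0.0605
-0.165 133 0.0604
-0.15 132 0.0601
-0.135 127 0.0597
-0.12 31 0.0587
side 31 slopes deg x,y [-0.44346819 -0.41076914] 0.0599622730942148 [ 0.49525082 -0.17896939  0.05996227]
-0.21 9 0.0603
-0.195 12 0.0599
-0.18 8 0.061
-0.165 0 
-0.15 1 0.0588
-0.135 4 0.0594
-0.12 3 0.0604
```

```bash
python3 -m crank '[0.1,0,0,0.2,-0.3,0, 0.1,0,0,0.2,-0.3,0, 0.1,0,0,0.1,-0.3,0, 0.1,0,0,0,-0.3,0, 0,0,0,0,0,0]'; python3 -m crank '[0.1,0,0,0,0,0, 0.1,0,0,0,0,0, 0,0,0,0,0,0]';python3 -c "
from h import *
plan([.497,-.2675,.0834],down(85),4)"
```

```text
time: 9.05
eef_pos: [0.4955, -0.2726, 0.0892]
tool_rot: [-0.519, -0.467, 0.533, -0.479]
ft_force: [0.2, 0.0, -2.3]
finger_gap: 0.0218
time: 9.35
eef_pos: [0.4956, -0.2726, 0.0872]
tool_rot: [-0.519, -0.467, 0.532, -0.479]
ft_force: [0.5, 0.4, -0.7]
finger_gap: 0.0218
t 9.35 tool axes
 [[-0.003  0.994 -0.106]
 [-0.026 -0.106 -0.994]
 [-1.     0.     0.026]]
d world mm [ 1.4  5.1 -3.8] rotvec deg [-1.06  1.48  0.01]
row 0 [ 0.09  0.02 -0.13] [-0.26  0.37  0.  ]
row 2 [ 0.09  0.02 -0.13] [-0.26  0.37  0.  ]
row 3 [ 0.09  0.02 -0.13] [-0.26  0.37  0.  ]
```

```bash
python3 -m crank '[0.04,0,0,-0.5,0,0, 0,0,-0.3,-0.4,0,0, -0.01,0,-0.4,0,0,0, -0.01,0,-0.4,0,0,0, -0.01,0,-0.4,0,0,0, -0.01,0,-0.4,0,0,0, -0.01,0,-0.4,0,0,0]'; python3 -m crank '[-0.01,0,-0.4,0,0,0, -0.01,0,-0.4,0,0,0, -0.01,0,-0.4,0,0,0, -0.01,0,-0.4,0,0,0, -0.01,0,-0.4,0,0,0, -0.01,0,-0.4,0,0,0]';python3 -c "
from h import *
plan([.497,-.2675,.0834],down(85),4)"
```

```text
time: 10.05
eef_pos: [0.4982, -0.2486, 0.0871]
tool_rot: [-0.515, -0.47, 0.529, -0.484]
ft_force: [0.5, -0.6, 0.1]
finger_gap: 0.0215
time: 10.65
eef_pos: [0.5006, -0.2226, 0.0871]
tool_rot: [-0.515, -0.47, 0.529, -0.484]
ft_force: [0.3, 0.0, -1.2]
finger_gap: 0.0219
t 10.65 tool axes
 [[-0.001  0.996 -0.089]
 [-0.027 -0.089 -0.996]
 [-1.     0.001  0.027]]
d world mm [ -3.6 -44.9  -3.7] rotvec deg [-0.13  1.53 -0.06]
row 0 [0.12 0.01 1.12] [-0.03  0.38 -0.02]
row 2 [0.11 0.01 1.13] [-0.03  0.38 -0.02]
row 3 [0.1  0.01 1.13] [-0.03  0.38 -0.02]
```

Run:
```python
from h import *
c=cam('wrist'); t=cam('side')
a=cv2.resize(c['image'],(400,300)); b=cv2.resize(t['image'][120:260,150:340],(400,295),interpolation=3)
cv2.imwrite('pics/v4.png',np.vstack([cv2.resize(a,(600,450))[:300],cv2.resize(b,(600,442))[60:360]])[:,:,::-1])
```

```text
(no output)
```

View pics/v4.png

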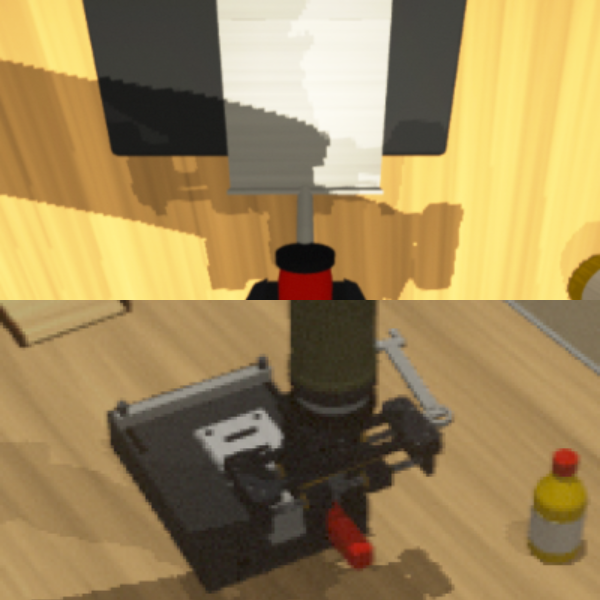

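Wrist view: blade (300,100) flat on the granite, square to its edge; the side view shows the plate (240,440) ahead of the blade and the strip beyond. Keep pushing.

```bash
python3 -m crank '[0.05,0,-0.4,0,0,0, 0,0,-0.5,0,0,0, -0.01,0,-0.5,0,0,0, -0.01,0,-0.5,0,0,0, -0.01,0,-0.5,0,0,0, -0.01,0,-0.5,0,0,0]'; python3 -m crank '[-0.01,0,-0.4,0,0,0, -0.01,0,-0.4,0,0,0, -0.01,0,-0.4,0,0,0]';python3 -m crank '[-0.01,0,-0.3,0,0,0, -0.01,0,-0.3,0,0,0, -0.01,0,-0.3,0,0,0]';python3 -c "
from h import *
plan([.497,-.2675,.0834],down(85),4)
for n in ('wrist',):
    c=cam(n,'w5.png')
    W=cloud(c)
    for l in('plate_center','granite_top'):
        for q in pinpoint(n,l)[:2]: print(l,q,at_z(c,q['pixel'],.0525))
"
```

```text
time: 11.35
eef_pos: [0.5035, -0.192, 0.0864]
tool_rot: [-0.515, -0.47, 0.529, -0.484]
ft_force: [-0.1, -0.9, -0.0]
finger_gap: 0.022
time: 11.65
eef_pos: [0.5047, -0.1786, 0.0864]
tool_rot: [-0.515, -0.47, 0.528, -0.484]
ft_force: [0.4, -0.8, -0.4]
finger_gap: 0.0216
time: 11.95
eef_pos: [0.5057, -0.1686, 0.0865]
tool_rot: [-0.515, -0.47, 0.528, -0.484]
ft_force: [-1.1, -0.4, -0.5]
finger_gap: 0.0218
t 11.95 tool axes
 [[-0.001  0.996 -0.089]
 [-0.027 -0.089 -0.996]
 [-1.     0.002  0.027]]
d world mm [ -8.7 -98.9  -3.1] rotvec deg [-0.12  1.54 -0.1 ]
row 0 [0.14 0.   2.48] [-0.03  0.38 -0.02]
row 2 [0.11 0.   2.48] [-0.03  0.38 -0.02]
row 3 [0.09 0.   2.48] [-0.03  0.38 -0.02]
```

```bash
python3 -m crank '[-0.01,0,-0.3,0,0,0, -0.01,0,-0.3,0,0,0, -0.01,0,-0.3,0,0,0, -0.01,0,-0.3,0,0,0]'; python3 -m crank '[-0.01,0,-0.3,0,0,0, -0.01,0,-0.3,0,0,0, -0.01,0,-0.3,0,0,0, -0.01,0,-0.3,0,0,0]';python3 - <<'E'
from h import *
plan([.497,-.2675,.0834],down(85),4)
c=cam('wrist'); t=cam('side')
b=cv2.resize(t['image'][140:230,180:300],(600,450),interpolation=3)
cv2.imwrite('pics/v6.png',np.vstack([cv2.resize(c['image'][:200,100:400],(600,400))[:200],b[:400]])[:,:,::-1])
E
```

```text
time: 12.5
eef_pos: [0.5067, -0.1567, 0.0865]
tool_rot: [-0.515, -0.47, 0.529, -0.484]
ft_force: [-0.8, 0.1, -0.5]
finger_gap: 0.0217
time: 12.9
eef_pos: [0.5078, -0.1436, 0.0866]
tool_rot: [-0.515, -0.47, 0.529, -0.484]
ft_force: [0.5, 0.3, -0.2]
finger_gap: 0.0217
t 12.9 tool axes
 [[-0.001  0.996 -0.09 ]
 [-0.027 -0.09  -0.996]
 [-1.     0.002  0.027]]
d world mm [ -10.8 -123.9   -3.2] rotvec deg [-0.17  1.56 -0.09]
row 0 [0.17 0.01 3.11] [-0.04  0.39 -0.02]
row 2 [0.12 0.   3.11] [-0.04  0.39 -0.02]
row 3 [0.1  0.   3.11] [-0.04  0.39 -0.02]
```

View pics/v6.png

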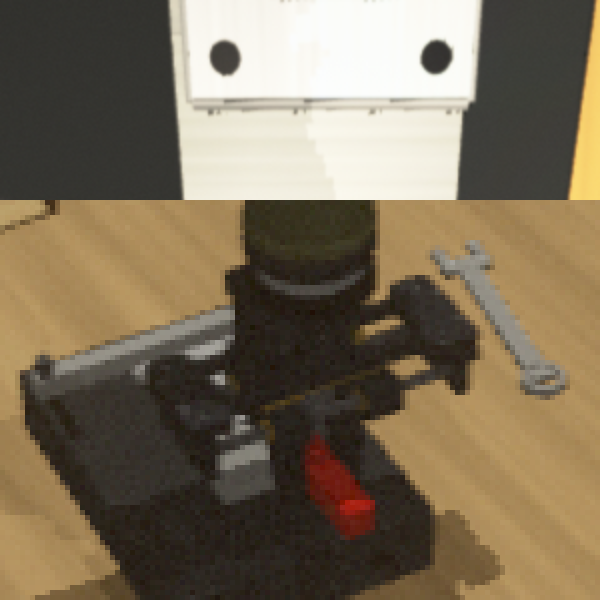

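Wrist view: the plate's rear edge (y≈100 in the upper half) is on the blade, square, about 5 mm to the right of centre. Going on to the strip.

```bash
python3 -c "
from h import *
c=cam('wrist')
for u in (200,250,330): print(at_z(c,(u,50),.056))"
python3 -m crank '[-0.01,0,-0.3,0,0,0, -0.01,0,-0.3,0,0,0, -0.01,0,-0.3,0,0,0, -0.01,0,-0.3,0,0,0, -0.01,0,-0.3,0,0,0]'; python3 -m crank '[-0.01,0,-0.3,0,0,0, -0.01,0,-0.3,0,0,0, -0.01,0,-0.3,0,0,0, -0.01,0,-0.3,0,0,0]'; python3 -m crank '[-0.01,0,-0.3,0,0,0, -0.01,0,-0.3,0,0,0, -0.01,0,-0.3,0,0,0]'
python3 - <<'E'
from h import *
c=cam('wrist','w7.png'); g=cv2.cvtColor(c['image'],cv2.COLOR_RGB2GRAY).astype(int)
for u in (215,250,310): print(u,g[20:130:3,u])
E
```

```text
[ 0.48493051 -0.03095591  0.056     ]
[ 0.51233939 -0.03338483  0.056     ]
[ 0.55621167 -0.03727271  0.056     ]
time: 13.55
eef_pos: [0.5092, -0.1283, 0.0867]
tool_rot: [-0.515, -0.47, 0.529, -0.484]
ft_force: [-0.8, -1.6, -0.1]
finger_gap: 0.0217
time: 13.95
eef_pos: [0.5103, -0.1153, 0.0868]
tool_rot: [-0.515, -0.47, 0.529, -0.484]
ft_force: [0.4, -0.4, 0.3]
finger_gap: 0.0217
time: 14.25
eef_pos: [0.5112, -0.1055, 0.0868]
tool_rot: [-0.515, -0.47, 0.529, -0.484]
ft_force: [-0.6, -0.4, -1.0]
finger_gap: 0.0213
215 [235 236 237 238 238 238 239 240 240 240 240 241 240 241 241 241 241 242
 242 241 242 242 242 242 241 241  88  65  65  63  62 228 241 241 169  89
  91]
250 [232 237 238 238 239 239 239 240 240 241 241 241 241 241 117  65  65  66
  64  65 226 243 243 242 242 242 242 242 242 242 241 242 241 241 211  90
  90]
310 [242 242 242 242 243 243 243 243 243 243 244 244 245 245 245 245 245 245
 245 245 245 245 245 245 246 245 152  52  53  51  85 245 246 246 227 191
 194]
```

```bash
python3 -c "
from h import *
c=cam('wrist')
for u in (215,250,310): print(at_z(c,(u,122),.056))"
python3 -m crank '[-0.01,0,-0.25,0,0,0, -0.01,0,-0.25,0,0,0, -0.01,0,-0.25,0,0,0]'; python3 -m crank '[-0.01,0,-0.25,0,0,0, -0.01,0,-0.25,0,0,0]'; python3 -c "
from h import *
c=cam('wrist','w8.png'); g=cv2.cvtColor(c['image'],cv2.COLOR_RGB2GRAY).astype(int)
for u in (200,250,310): print(u,list(g[110:160:2,u]))
for v in (122,130,138,146): print(v,at_z(c,(250,v),.056))
"
```

```text
[ 0.49112044 -0.0314941   0.056     ]
[ 0.51191766 -0.03335902  0.056     ]
[ 0.54758225 -0.03655712  0.056     ]
time: 14.65
eef_pos: [0.5119, -0.0975, 0.0869]
tool_rot: [-0.515, -0.47, 0.529, -0.484]
ft_force: [-0.3, -0.3, -1.4]
finger_gap: 0.0218
time: 14.85
eef_pos: [0.5124, -0.0928, 0.0871]
tool_rot: [-0.515, -0.469, 0.529, -0.484]
ft_force: [-0.5, -6.4, 2.3]
finger_gap: 0.0218
200 [np.int64(236), np.int64(231), np.int64(226), np.int64(225), np.int64(218), np.int64(212), np.int64(204), np.int64(201), np.int64(170), np.int64(103), np.int64(101), np.int64(101), np.int64(102), np.int64(102), np.int64(100), np.int64(99), np.int64(98), np.int64(94), np.int64(88), np.int64(87), np.int64(90), np.int64(92), np.int64(89), np.int64(87), np.int64(87)]
250 [np.int64(242), np.int64(241), np.int64(242), np.int64(241), np.int64(241), np.int64(241), np.int64(240), np.int64(239), np.int64(198), np.int64(191), np.int64(112), np.int64(107), np.int64(108), np.int64(108), np.int64(106), np.int64(106), np.int64(108), np.int64(105), np.int64(97), np.int64(85), np.int64(89), np.int64(90), np.int64(89), np.int64(85), np.int64(85)]
310 [np.int64(245), np.int64(245), np.int64(245), np.int64(245), np.int64(245), np.int64(216), np.int64(59), np.int64(51), np.int64(50), np.int64(45), np.int64(41), np.int64(40), np.int64(138), np.int64(227), np.int64(229), np.int64(230), np.int64(229), np.int64(210), np.int64(172), np.int64(204), np.int64(220), np.int64(220), np.int64(201), np.int64(179), np.int64(159)]
122 [ 0.51306733 -0.0215169   0.056     ]
130 [ 0.51258736 -0.02616258  0.056     ]
138 [ 0.51209833 -0.0308959   0.056     ]
146 [ 0.51159999 -0.03571936  0.056     ]
```

Felt the strip (−6.4 N) with the plate's rear edge about 89 mm behind the blade front, so the plate is fully on. Lifting with a slight nose-up tilt.

```bash
python3 -m crank '[0,0,0.1,0,0,0, -0.1,0,0.06,0,0.5,0, -0.15,0,0.06,0,0.6,0, -0.15,0,0.06,0,0.6,0, -0.15,0,0.06,0,0.6,0, -0.15,0,0.06,0,0.6,0, -0.15,0,0.06,0,0.6,0, -0.15,0,0.06,0,0.6,0, 0,0,0,0,0,0]'; python3 -c "
from h import *
plan([.51,-.1,.12],down(85,3),4)
c=cam('wrist'); 
cv2.imwrite('pics/w9.png',cv2.resize(c['image'],(600,450))[:300,:,::-1])
"
```

```text
time: 15.8
eef_pos: [0.5111, -0.0979, 0.0974]
tool_rot: [0.535, 0.489, -0.509, 0.465]
ft_force: [0.7, -0.3, -2.8]
finger_gap: 0.0217
t 15.8 tool axes
 [[ 0.005  0.996 -0.091]
 [ 0.05  -0.091 -0.995]
 [-0.999  0.    -0.05 ]]
d world mm [-1.1 -2.1 22.6] rotvec deg [-0.23  0.11 -0.01]
row 0 [-0.57 -0.02  0.03] [-0.06  0.03 -0.  ]
row 2 [-0.57 -0.02  0.03] [-0.06  0.03 -0.  ]
row 3 [-0.57 -0.02  0.03] [-0.06  0.03 -0.  ]
```

View pics/w9.png

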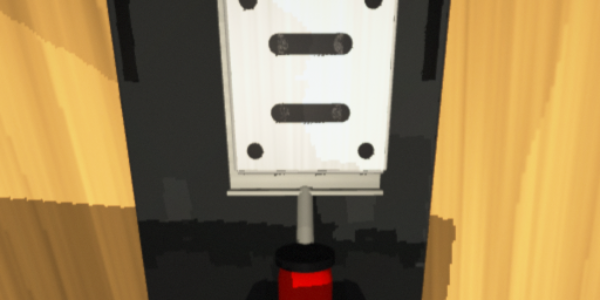

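The plate lies fully on the blade, rear edge (310,170) short of the heel (305,192), and the wrist reads −2.8 N, lifter plus plate. Raising it and measuring the tray.

```bash
python3 -m crank '[-0.3,0,0,0,0,0, -0.5,0,0,0,0,0, -0.6,0,0,0,0,0, -0.6,0,0,0,0,0, -0.6,0,0,0,0,0, -0.6,0,0,0,0,0, -0.6,0,0,0,0,0, -0.6,0,0,0,0,0, -0.5,0,0,0,0,0, -0.3,0,0,0,0,0, 0,0,0,0,0,0, 0,0,0,0,0,0]'
python3 - <<'E'
from h import *
plan([.51,-.1,.15],down(85,3),4)
c=cam('top','t10.png'); W=cloud(c); x,y,z=W[...,0],W[...,1],W[...,2]
m=(x>.38)&(x<.62)&(y>.26)&(y<.47)
for lo,hi in((.0035,.008),(.012,.03)):
    P=W[m&(z>lo)&(z<hi)]; r=cv2.minAreaRect((P[:,:2]*1000).astype(np.float32)); print(lo,len(P),r, np.percentile(P,[2,50,98],axis=0).round(3).tolist())
a=c['image'][165:230,70:135]; cv2.imwrite('pics/tray.png',cv2.resize(a,(585,585),interpolation=3)[:,:,::-1])
print([(u,v,at_z(c,(70+u/9,165+v/9),.012).round(3)) for u,v in((0,0),(585,585))])
E
```

```text
time: 17.05
eef_pos: [0.5109, -0.0994, 0.1546]
tool_rot: [0.535, 0.489, -0.508, 0.465]
ft_force: [0.4, 0.4, -3.0]
finger_gap: 0.0217
t 17.05 tool axes
 [[ 0.005  0.996 -0.089]
 [ 0.05  -0.089 -0.995]
 [-0.999  0.001 -0.05 ]]
d world mm [-0.9 -0.6 -4.6] rotvec deg [-0.1   0.11 -0.04]
row 0 [ 0.11 -0.02  0.02] [-0.02  0.03 -0.01]
row 2 [ 0.11 -0.02  0.02] [-0.02  0.03 -0.01]
row 3 [ 0.11 -0.02  0.02] [-0.02  0.03 -0.01]
0.0035 1190 ((499.489501953125, 365.38360595703125), (238.9212646484375, 209.3177947998047), 0.11262042820453644) [[0.396, 0.272, 0.004], [0.496, 0.37, 0.005], [0.609, 0.461, 0.008]]
0.012 290 ((493.4124755859375, 374.251708984375), (128.31919860839844, 142.1250457763672), 88.95469665527344) [[0.423, 0.313, 0.013], [0.494, 0.418, 0.019], [0.564, 0.437, 0.024]]
[(0, 0, array([0.587, 0.471, 0.012])), (585, 585, array([0.384, 0.252, 0.012]))]
```

View pics/tray.png

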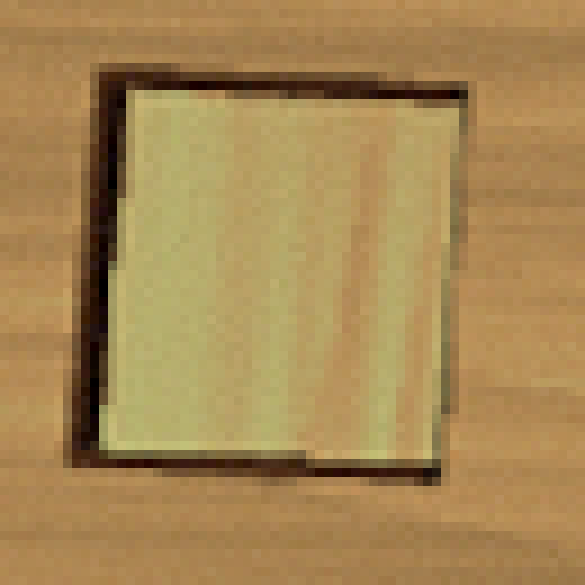

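The tray opens to the right (−y): floor corners at crop (130,88), (465,100), (437,465), (98,455).

Run:
```python
from h import *
c=cam('top'); p=[at_z(c,(70+u/9,165+v/9),.005)[:2] for u,v in((130,88),(465,100),(437,465),(98,455))]
p=np.array(p);print(p.round(4)); C=p.mean(0); d=(p[0]-p[1])+(p[3]-p[2]); e=(p[0]-p[3])+(p[1]-p[2])
yaw=np.degrees(np.arctan2(d[1],d[0])); print('C',C,'yaw',yaw,'from e',np.degrees(np.arctan2(e[1],e[0])),'sizes',np.linalg.norm(d)/2,np.linalg.norm(e)/2)
yaw=86.; a=np.radians(yaw);u=np.array([np.cos(a),np.sin(a)]);n=np.array([u[1],-u[0]])
# blade front 8 mm short of the +x wall; plate sits ~+5 mm to n side
for f in (.05,-.03,-.13): 
    t=C+u*(f-.148)-n*.004; print(f,'TCP',t)
plan([t[0],t[1],.13],down(86,3),12)
```

```text
[[0.5572 0.4256]
 [0.5563 0.3057]
 [0.4252 0.3088]
 [0.4255 0.429 ]]
C [0.49106445 0.36727382] yaw 89.72585251782381 from e -1.4188341451412108 sizes 0.12003082749612462 0.1314241925121428
0.05 TCP [0.48023806 0.26979157]
-0.03 TCP [0.47465754 0.18998645]
-0.13 TCP [0.4676819  0.09023004]
t 17.15 tool axes
 [[ 0.005  0.996 -0.089]
 [ 0.05  -0.089 -0.995]
 [-0.999  0.    -0.05 ]]
d world mm [-43.2 189.6 -24.4] rotvec deg [-1.09  0.11 -0.07]
row 0 [ 0.28 -0.5  -1.53] [-0.09  0.01 -0.01]
row 6 [ 0.28 -0.48 -1.53] [-0.09  0.01 -0.01]
row 11 [ 0.28 -0.47 -1.54] [-0.09  0.01 -0.01]
```

```bash
python3 -m crank '[0.02,-0.05,-0.4,0,0,0, 0.05,-0.1,-0.8,-0.17,0,0, 0.06,-0.15,-1.2,-0.17,0,0, 0.07,-0.19,-1.5,-0.17,0,0, 0.07,-0.19,-1.5,-0.17,0,0, 0.07,-0.19,-1.5,-0.17,0,0, 0.07,-0.19,-1.5,-0.17,0,0, 0.07,-0.19,-1.5,-0.17,0,0, 0.07,-0.19,-1.5,-0.17,0,0, 0.07,-0.19,-1.5,-0.17,0,0, 0.07,-0.19,-1.5,-0.17,0,0, 0.07,-0.19,-1.5,-0.17,0,0]'; python3 -m crank '[0.07,-0.19,-1.5,-0.17,0,0, 0.07,-0.19,-1.5,-0.17,0,0, 0.07,-0.19,-1.5,-0.17,0,0, 0.07,-0.19,-1.5,-0.17,0,0, 0.07,-0.19,-1.5,-0.17,0,0, 0.07,-0.19,-1.5,-0.17,0,0, 0.06,-0.15,-1.2,-0.17,0,0, 0.05,-0.1,-0.8,-0.17,0,0, 0.03,-0.1,-0.5,0,0,0, 0.02,0,-0.2,0,0,0, 0,0,0,0,0,0]'; python3 -c "
from h import *
plan([.4853,.262,.13],down(89,2),12)
c=cam('wrist')
cv2.imwrite('pics/w11.png',cv2.resize(c['image'],(600,450))[:350,:,::-1])"
```

```text
time: 18.35
eef_pos: [0.4982, 0.0778, 0.1535]
tool_rot: [0.525, 0.502, -0.498, 0.474]
ft_force: [0.4, -0.8, -2.1]
finger_gap: 0.0215
time: 19.45
eef_pos: [0.4785, 0.2137, 0.1532]
tool_rot: [0.514, 0.515, -0.489, 0.481]
ft_force: [0.5, -0.8, -2.4]
finger_gap: 0.0217
t 19.45 tool axes
 [[-0.009  1.    -0.006]
 [ 0.059 -0.006 -0.998]
 [-0.998 -0.01  -0.059]]
d world mm [  6.8  48.3 -23.2] rotvec deg [ 0.65 -1.35  0.58]
row 0 [ 0.22  0.06 -0.39] [ 0.05 -0.11  0.05]
row 6 [ 0.21  0.05 -0.39] [ 0.05 -0.11  0.05]
row 11 [ 0.21  0.05 -0.4 ] [ 0.05 -0.11  0.05]
```

View pics/w11.png

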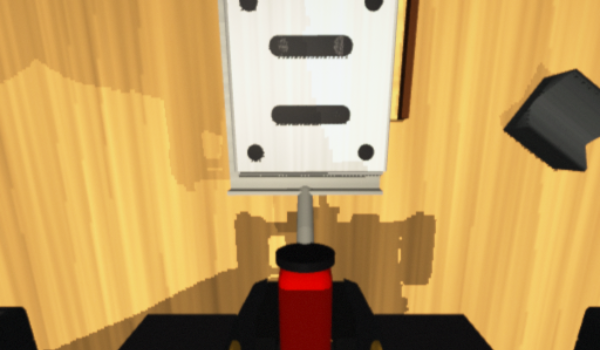

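Plate unmoved on the blade (rear edge row 175, heel 192). V-block (565,120) is well clear. Going over the tray.

```bash
python3 -m crank '[0.05,0.06,-0.3,0.1,0,0.1, 0.1,0.1,-0.6,0.1,0,0.1, 0.2,0.1,-0.7,0.1,0,0.1, 0.3,0.1,-0.7,0.1,-0.2,0.1, 0.4,0.1,-0.7,0.1,-0.2,0.1, 0.4,0.1,-0.7,0.1,-0.2,0, 0.4,0.1,-0.6,0,-0.2,0, 0.5,0.05,-0.4,0,-0.2,0, 0.5,0,-0.2,0,-0.2,0, 0.5,0,0,0,0,0, 0.3,0,0,0,0,0, 0,0,0,0,0,0]'
python3 - <<'E'
from h import *
plan([.4853,.2691,.0384],down(89,0),12)
c=cam('top','t12.png'); W=cloud(c);x,y,z=W[...,0],W[...,1],W[...,2]
P=W[(abs(x-.49)<.08)&(y>.29)&(y<.47)&(z>.06)&(z<.14)]
P=P[P[:,1]>.31]; r=cv2.minAreaRect((P[:,:2]*1000).astype(np.float32)); print(len(P),r,P.max(0),np.percentile(P[:,2],[5,50,95]))
s=cam('side'); a=s['image'][85:185,100:260]; cv2.imwrite('pics/s12.png',cv2.resize(a,(640,400),interpolation=3)[:,:,::-1])
b=c['image'][165:230,70:175]; cv2.imwrite('pics/t12b.png',cv2.resize(b,(735,455),interpolation=3)[:,:,::-1])
E
```

```text
time: 20.7
eef_pos: [0.487, 0.267, 0.1153]
tool_rot: [0.513, 0.504, -0.497, 0.486]
ft_force: [-0.2, -0.3, -2.9]
finger_gap: 0.0218
t 20.7 tool axes
 [[-0.001  1.    -0.02 ]
 [ 0.034 -0.02  -0.999]
 [-0.999 -0.002 -0.034]]
d world mm [ -1.7   2.1 -76.9] rotvec deg [-0.15 -1.95  0.11]
row 0 [ 0.64 -0.01  0.  ] [-0.01 -0.16  0.01]
row 6 [ 0.64 -0.01 -0.01] [-0.01 -0.16  0.01]
row 11 [ 0.64 -0.01 -0.02] [-0.01 -0.16  0.01]Traceback (most recent call last):
  File "<stdin>", line 5, in <module>
    return umr_maximum(a, axis, None, out, keepdims, initial, where)
ValueError: zero-size array to reduction operation maximum which has no identity
```

```bash
python3 -m crank '[0.2,0,0,0,0,0, 0.5,0,0,0,-0.2,0, 0.7,0,0,0,-0.2,0, 0.7,0,0,0,-0.2,0, 0.7,0,0,0,-0.2,0, 0.7,0,0,0,-0.2,0, 0.7,0,0,0,-0.2,0, 0.7,0,0,0,-0.2,0, 0.7,0,0,0,-0.2,0, 0.6,0,0,0,-0.2,0, 0.3,0,0,0,0,0, 0,0,0,0,0,0]'
python3 - <<'E'
from h import *
plan([.4853,.2691,.0384],down(89,0),12)
s=cam('side'); a=s['image'][95:175,110:250]; cv2.imwrite('pics/s13.png',cv2.resize(a,(700,400),interpolation=3)[:,:,::-1])
c=cam('wrist'); cv2.imwrite('pics/w13.png',np.vstack([cv2.resize(c['image'][:192],(700,262)),cv2.resize(a,(700,330),interpolation=3)])[:,:,::-1])
E
```

```text
time: 21.95
eef_pos: [0.4874, 0.2676, 0.0444]
tool_rot: [-0.505, -0.495, 0.506, -0.494]
ft_force: [0.4, 0.1, -2.9]
finger_gap: 0.0217
t 21.95 tool axes
 [[-0.002  1.    -0.022]
 [-0.    -0.022 -1.   ]
 [-1.    -0.002  0.   ]]
d world mm [-2.1  1.5 -6. ] rotvec deg [-0.23  0.02  0.1 ]
row 0 [ 0.05 -0.02 -0.01] [-0.02  0.    0.01]
row 6 [ 0.05 -0.02 -0.01] [-0.02  0.    0.01]
row 11 [ 0.05 -0.02 -0.01] [-0.02  0.    0.01]
```

View pics/w13.png

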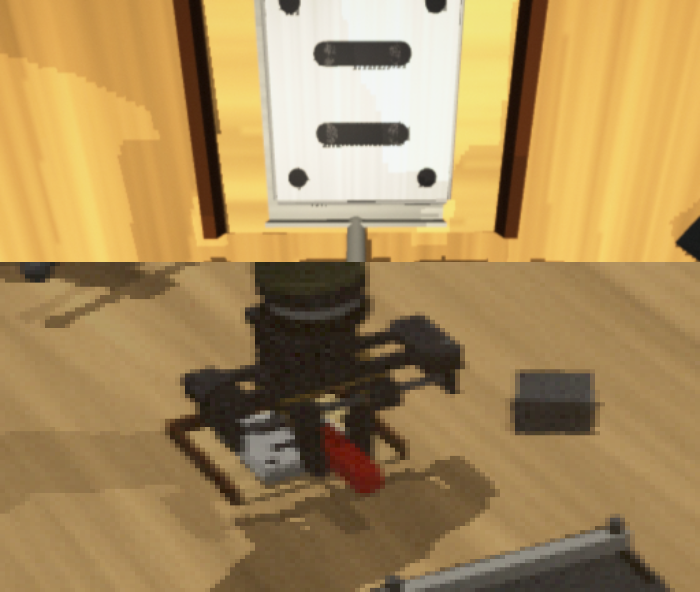

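Centred between the walls, plate unmoved. Now tilting nose-down about the front edge.

```bash
python3 -m crank '[0,0,-0.05,0,-1,0, 0,0,-0.05,0,-1,0, -0.22,0,-0.06,0,-1,0, -0.26,0,-0.06,0,-1,0, -0.26,0,-0.06,0,-1,0, -0.26,0,-0.06,0,-1,0, -0.26,0,-0.06,0,-1,0, -0.26,0,-0.06,0,-1,0, 0,0,0,0,0,0]'
cat > st.py <<'E'
from h import *
s=observe();Rm=R.from_quat(s['tool_rot']).as_matrix();f=s['eef_pos']+Rm@np.array([.0334,0,-.148])
print('front edge',f.round(4),'pitch',np.degrees(np.arcsin(-Rm[2,2])).round(2),'F',s['ft_force'].round(1),'t',s['time'])
c=cam('wrist','wl.png'); g=cv2.cvtColor(c['image'],cv2.COLOR_RGB2GRAY).astype(int)
print('col 240',list(map(int,g[100:190:2,240]))); 
h=(g<90)&(np.indices(g.shape)[0]<165)&(np.indices(g.shape)[1]>200)&(np.indices(g.shape)[1]<330)
k,l,stt,ce=cv2.connectedComponentsWithStats(h.astype(np.uint8)); print([(stt[i,4],ce[i].round(0).tolist()) for i in range(1,k) if stt[i,4]>60])
E
python3 st.py
```

```text
time: 22.95
eef_pos: [0.4882, 0.2766, 0.0625]
tool_rot: [-0.466, -0.456, 0.541, -0.531]
ft_force: [-0.6, 1.4, -2.7]
finger_gap: 0.0218
front edge [0.491  0.4179 0.0075] pitch -8.55 F [-0.6  1.4 -2.7] t 22.95
col 240 [165, 244, 245, 245, 245, 245, 245, 246, 245, 246, 245, 245, 245, 246, 245, 246, 245, 245, 246, 246, 242, 204, 189, 223, 217, 120, 111, 98, 93, 92, 84, 78, 94, 103, 100, 97, 97, 96, 97, 96, 97, 98, 96, 96, 97]
[(np.int32(1132), [264.0, 32.0]), (np.int32(931), [264.0, 92.0]), (np.int32(117), [217.0, 125.0]), (np.int32(158), [312.0, 124.0]), (np.int32(643), [275.0, 160.0])]
```

```bash
python3 -m crank '[0.1,0,0,0,0,0, 0.12,0,0,0,0,0, 0,0,0,0,0,0]';python3 st.py; python3 -m crank '[-0.26,0,-0.05,0,-1,0, -0.26,0,-0.05,0,-1,0, -0.26,0,-0.05,0,-1,0, -0.26,0,-0.05,0,-1,0, 0,0,0,0,0,0]'; python3 st.py
```

```text
time: 23.3
eef_pos: [0.4882, 0.2749, 0.0601]
tool_rot: [-0.466, -0.456, 0.541, -0.53]
ft_force: [-0.3, 0.1, -2.1]
finger_gap: 0.0217
front edge [0.4913 0.4163 0.0051] pitch -8.56 F [-0.3  0.1 -2.1] t 23.3
col 240 [245, 246, 246, 245, 246, 245, 246, 246, 246, 246, 247, 238, 198, 183, 226, 226, 225, 224, 223, 225, 226, 225, 225, 222, 221, 176, 116, 95, 92, 92, 81, 84, 93, 100, 97, 97, 98, 96, 97, 96, 98, 96, 96, 97, 97]
[(np.int32(1269), [264.0, 9.0]), (np.int32(969), [265.0, 71.0]), (np.int32(135), [215.0, 105.0]), (np.int32(139), [312.0, 105.0]), (np.int32(588), [277.0, 160.0])]
time: 23.85
eef_pos: [0.4886, 0.2793, 0.0712]
tool_rot: [-0.446, -0.436, 0.558, -0.547]
ft_force: [0.1, -0.1, -2.1]
finger_gap: 0.0217
front edge [0.4917 0.4161 0.0056] pitch -12.87 F [ 0.1 -0.1 -2.1] t 23.85
col 240 [248, 214, 126, 125, 125, 126, 126, 126, 125, 124, 126, 122, 111, 102, 104, 105, 102, 102, 100, 103, 105, 103, 102, 102, 102, 104, 105, 105, 101, 101, 92, 88, 103, 105, 104, 105, 104, 105, 105, 105, 105, 105, 104, 104, 107]
[(np.int32(1255), [263.0, 8.0]), (np.int32(1064), [264.0, 71.0]), (np.int32(175), [312.0, 104.0]), (np.int32(141), [215.0, 105.0]), (np.int32(94), [226.0, 161.0]), (np.int32(127), [298.0, 161.0])]
```

The plate slid forward about 18 mm and stopped against the front wall. Withdrawing the blade along the floor.

```bash
python3 -m crank '[0.04,0,0.2,0,0,0, 0.08,0,0.4,0,0,0, 0.11,0,0.5,0,0,0, 0.11,0,0.5,0,0,0, 0.11,0,0.5,0,0,0, 0.11,0,0.5,0,0,0, 0.11,0,0.5,0,0,0, 0.11,0,0.5,0,0,0, 0.11,0,0.5,0,0,0, 0.11,0,0.5,0,0,0]';python3 st.py; python3 -m crank '[0.11,0,0.5,0,0,0, 0.11,0,0.5,0,0,0, 0.11,0,0.5,0,0,0, 0.11,0,0.5,0,0,0, 0.11,0,0.5,0,0,0, 0.11,0,0.5,0,0,0, 0.08,0,0.5,0,0,0, 0.05,0,0.5,0,0,0]'; python3 st.py; python3 -c "
import cv2;a=cv2.imread('pics/wl.png');cv2.imwrite('pics/wl2.png',cv2.resize(a,(600,450))[:350])"
```

```text
time: 24.9
eef_pos: [0.4873, 0.2261, 0.0717]
tool_rot: [-0.446, -0.435, 0.56, -0.547]
ft_force: [0.5, 0.0, -2.2]
finger_gap: 0.0215
front edge [0.4906 0.3628 0.006 ] pitch -12.93 F [ 0.5  0.  -2.2] t 24.9
col 240 [118, 116, 118, 116, 114, 113, 112, 114, 114, 113, 112, 113, 111, 113, 112, 114, 112, 113, 111, 111, 113, 112, 112, 111, 109, 114, 116, 114, 112, 109, 103, 98, 113, 113, 113, 113, 113, 113, 115, 113, 113, 114, 116, 114, 114]
[(np.int32(94), [210.0, 3.0]), (np.int32(92), [317.0, 3.0])]
time: 25.75
eef_pos: [0.4863, 0.1813, 0.0732]
tool_rot: [-0.446, -0.435, 0.56, -0.547]
ft_force: [0.6, 0.2, -1.4]
finger_gap: 0.0217
front edge [0.4897 0.318  0.0075] pitch -12.96 F [ 0.6  0.2 -1.4] t 25.75
col 240 [121, 120, 117, 119, 117, 115, 115, 116, 116, 117, 117, 116, 114, 114, 115, 116, 114, 114, 114, 113, 116, 114, 112, 112, 112, 116, 118, 116, 111, 112, 103, 100, 116, 116, 118, 116, 117, 117, 118, 118, 120, 120, 119, 121, 120]
[]
```

View pics/wl2.png

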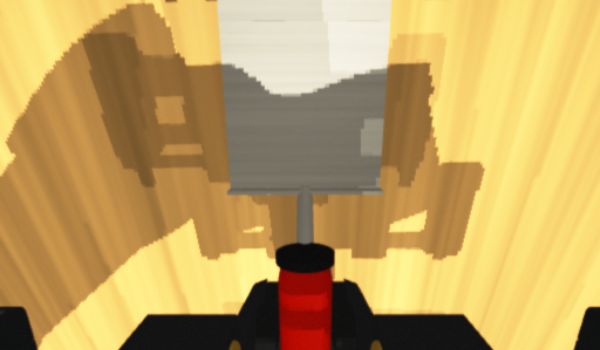

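Blade clear and empty, plate left in the tray. Next: find room to set the lifter down, pointing +x in the gap between granite and tray.

```bash
python3 -c "
from h import *
print(observe()['qpos'].round(2)); plan([.44,.2,.14],down(0,0),12); plan([.44,.2,.14],down(45,0),12)"
python3 -m crank '[-0.5,0,0.3,0,1,0, -1,0,0,0,1.5,0, -1,0,0,0,1.5,0, -1.2,0,0,0,1.5,0, -1.2,0,0,0,1.5,0, -1.2,0,0,0,1.5,0, -1,0,0,0,1.5,0, 0,0,0,0,1.5,0, 0,0,0,0,1.5,0, 0,0,0,0,0,0]'; python3 -c "
from h import *
s=observe();print(s['qpos'].round(2)); plan([.44,.2,.14],down(0,0),12);c=cam('top','t14.png')
for q in pinpoint('top','plate_center')[:2]: print(q, at_z(c,q['pixel'],.01))"
```

```text
[-0.78  0.91  0.38  1.94 -0.22  0.47 -0.34]
t 25.8 tool axes
 [[-0.005  1.    -0.025]
 [-0.225 -0.026 -0.974]
 [-0.974  0.001  0.225]]
d world mm [-46.3  20.1  66.5] rotvec deg [ 88.1   10.28 -10.1 ]
row 0 [-0.58 -0.39 -0.03] [ 7.34  0.86 -0.84]
row 6 [-0.55 -0.36  0.22] [ 7.34  0.86 -0.84]
row 11 [-0.55 -0.21  0.37] [ 7.34  0.86 -0.84]
t 25.8 tool axes
 [[-0.005  1.    -0.025]
 [-0.225 -0.026 -0.974]
 [-0.974  0.001  0.225]]
d world mm [-46.3  20.1  66.5] rotvec deg [43.32 12.37 -5.  ]
row 0 [-0.58 -0.39 -0.03] [ 3.61  1.03 -0.42]
row 6 [-0.56 -0.41  0.06] [ 3.61  1.03 -0.42]
row 11 [-0.55 -0.4   0.14] [ 3.61  1.03 -0.42]
time: 26.8
eef_pos: [0.4885, 0.1863, 0.1559]
tool_rot: [0.515, 0.496, -0.499, 0.49]
ft_force: [0.3, 0.8, -2.2]
finger_gap: 0.0217
[-0.56  0.69  0.19  1.98 -0.29  0.48 -0.18]
t 26.8 tool axes
 [[ 0.01   1.    -0.028]
 [ 0.022 -0.028 -0.999]
 [-1.     0.01  -0.022]]
d world mm [-48.5  13.7 -15.9] rotvec deg [88.39 -1.43  0.54]
row 0 [ 0.13 -0.41 -0.1 ] [ 7.37 -0.12  0.04]
row 6 [ 0.13 -0.36  0.21] [ 7.37 -0.12  0.04]
row 11 [ 0.13 -0.17  0.39] [ 7.37 -0.12  0.04]
```

```bash
python3 -m crank '[0,-0.41,-0.1,4,0,0, 0,-0.41,-0.1,7.3,0,0, 0,-0.41,0,7.3,-0.2,0, 0,-0.4,0,7.3,-0.2,0, 0,-0.4,0.1,7.3,-0.2,0, 0,-0.38,0.15,7.3,-0.2,0, 0,-0.36,0.2,7.3,-0.2,0, 0,-0.3,0.25,7.3,-0.2,0, 0,-0.25,0.3,7.3,-0.2,0, 0,-0.2,0.35,7.3,0,0, 0,-0.2,0.4,7.3,0,0, 0,0,0,7.3,0,0]';python3 -m crank '[0,0,0,4,0,0, 0,0,0,0,0,0, 0,0,0,0,0,0]';python3 -c "
from h import *
plan([.44,.2,.034],down(0,0),6)"
```

```text
time: 28.1
eef_pos: [0.4398, 0.2064, 0.1552]
tool_rot: [-0.703, -0.012, 0.711, -0.008]
ft_force: [-0.0, 0.3, -1.6]
finger_gap: 0.0217
time: 28.4
eef_pos: [0.4386, 0.2089, 0.1548]
tool_rot: [-0.703, 0.012, 0.711, 0.015]
ft_force: [-0.2, -0.2, -2.0]
finger_gap: 0.0216
t 28.4 tool axes
 [[-0.012 -0.039 -0.999]
 [ 0.005 -0.999  0.039]
 [-1.    -0.004  0.012]]
d world mm [   1.4   -8.9 -120.8] rotvec deg [-2.26  0.67  0.25]
row 0 [ 2.01  0.16 -0.05] [-0.38  0.11  0.04]
row 3 [ 2.01  0.15 -0.04] [-0.38  0.11  0.04]
row 5 [ 2.01  0.15 -0.03] [-0.38  0.11  0.04]
```

```bash
python3 -m crank '[1,0.3,0,-0.5,0.2,0, 1.5,0.3,0,-0.5,0.2,0, 1.5,0.2,0,-0.5,0.2,0, 1.5,0,0,-0.5,0,0, 1.5,0,0,0,0,0, 1.5,0,0,0,0,0, 1.3,0,0,0,0,0, 0.8,0,0,0,0,0, 0.3,0,0,0,0,0, 0,0,0,0,0,0]';python3 -m crank '[0.2,0,0,0,0,0, 0.1,0,0,0,0,0, 0,0,0,0,0,0]'; python3 -c "
from h import *
plan([.44,.2,.0334],down(0,0),3)"
```

```text
time: 29.4
eef_pos: [0.4408, 0.2057, 0.0427]
tool_rot: [0.708, 0.01, -0.706, 0.002]
ft_force: [0.1, -0.1, -1.4]
finger_gap: 0.022
time: 29.7
eef_pos: [0.4416, 0.2061, 0.0405]
tool_rot: [0.709, 0.011, -0.705, 0.002]
ft_force: [0.3, 0.6, -2.0]
finger_gap: 0.0218
t 29.7 tool axes
 [[ 0.006  0.019 -1.   ]
 [ 0.012 -1.    -0.018]
 [-1.    -0.012 -0.006]]
d world mm [-1.6 -6.1 -7.1] rotvec deg [ 1.06 -0.32  0.67]
row 0 [0.23 0.2  0.06] [ 0.35 -0.11  0.22]
row 1 [0.23 0.2  0.06] [ 0.35 -0.11  0.22]
row 2 [0.23 0.2  0.06] [ 0.35 -0.11  0.22]
```

```bash
python3 -m crank '[0.15,0.1,0,0,-0.1,0.3, 0.15,0.1,0,0,-0.1,0.3, 0.12,0,0,0,-0.1,0, 0.1,0,0,0,0,0, 0.1,0,0,0,0,0, 0,0,0,0,0,0]';python3 -m crank '[0.08,0,0,0,0,0, 0,0,0,0,0,0]'; python3 -c "
from h import *
plan([.44,.2,.0334],down(0,0),3)"
```

```text
time: 30.3
eef_pos: [0.442, 0.2044, 0.0342]
tool_rot: [0.708, 0.007, -0.707, 0.007]
ft_force: [0.2, -0.0, -1.6]
finger_gap: 0.0216
time: 30.5
eef_pos: [0.4421, 0.2043, 0.0334]
tool_rot: [0.708, 0.007, -0.707, 0.007]
ft_force: [-0.0, -0.0, -1.2]
finger_gap: 0.0221
t 30.5 tool axes
 [[ 0.001  0.019 -1.   ]
 [ 0.    -1.    -0.019]
 [-1.    -0.    -0.001]]
d world mm [-2.1 -4.3 -0. ] rotvec deg [ 1.11 -0.08  0.03]
row 0 [0.   0.14 0.07] [ 0.37 -0.03  0.01]
row 1 [0.   0.14 0.07] [ 0.37 -0.03  0.01]
row 2 [0.   0.14 0.07] [ 0.37 -0.03  0.01]
```

```bash
python3 -m crank '[0.06,0,0,0,0,0, 0.05,0,0,0,0,0, 0,0,0,0,0,0]'; python3 -m crank '[0,0,0,0,0,0, 0,0,0,0,0,0, 0,0,0,0,0,0, 0,0,0,0,0,0, 0,0,0,0,0,0, 0,0,0,0,0,0, 0,0,0,0,0,0]' 1;  python3 -m crank '[-0.5,0,0,0,0,0, -1,0,0,0,0,0, -2,0,0,0,0,0, -2.5,0,0,0,0,0, -2.5,0,0,0,0,0, -2.5,0,0,0,0,0, -2.5,0,0,0,0,0, -2.5,0,0,0,0,0, -2,0,0,0,0,0, 0,0,0,0,0,0]'
python3 -m crank '[0,0,4,0,0,0, 0,0,4,0,0,0, 0,3,3,0,0,0, 0,4,0,0,0,0, 0,4,0,0,0,0, 0,4,0,0,0,0, 0,4,0,0,0,0, 0,4,0,0,0,0, 0,3,0,0,0,0, 0,0,0,0,0,0]'
python3 - <<'E'
from h import *
c=cam('top','t15.png')
b=c['image'][110:250,70:250]; cv2.imwrite('pics/t15b.png',cv2.resize(b,(771,600),interpolation=3)[:,:,::-1])
W=cloud(c);x,y,z=W[...,0],W[...,1],W[...,2]; hsv=cv2.cvtColor(c['image'],cv2.COLOR_RGB2HSV)
m=(hsv[...,1]<50)&(hsv[...,2]>120)
for n,q in (('plate',m&(abs(x-.49)<.08)&(y>.3)&(y<.45)),('blade',m&(x>.48)&(x<.64)&(y>.1)&(y<.29))):
    P=W[q]; P=P[~np.isnan(P).any(1)]; r=cv2.minAreaRect((P[:,:2]*1000).astype(np.float32)); A=P-P.mean(0);k=np.linalg.lstsq(np.c_[A[:,:2],np.ones(len(A))],P[:,2],rcond=None)[0]
    print(n,len(P),r,'slope',np.degrees(k[:2]).round(2),'z',np.percentile(P[:,2],[5,50,95]).round(4))
E
```

```text
time: 30.8
eef_pos: [0.4421, 0.2043, 0.0331]
tool_rot: [0.708, 0.007, -0.706, 0.006]
ft_force: [0.4, -0.1, 1.9]
finger_gap: 0.0215
time: 31.5
eef_pos: [0.4429, 0.2043, 0.0329]
tool_rot: [0.708, 0.007, -0.706, 0.006]
ft_force: [-0.1, 1.3, 0.7]
finger_gap: 0.0753
time: 32.5
eef_pos: [0.4405, 0.2034, 0.2222]
tool_rot: [-0.707, -0.006, 0.707, -0.005]
ft_force: [0.4, 0.8, -0.2]
finger_gap: 0.0881
time: 33.5
eef_pos: [0.3287, -0.0653, 0.2185]
tool_rot: [-0.706, -0.01, 0.708, -0.01]
ft_force: [-0.2, -0.3, -0.5]
finger_gap: 0.0881
plate 592 ((493.92095947265625, 384.3135986328125), (90.25843048095703, 78.9916000366211), 88.7845230102539) slope [0.24 0.01] z [0.0053 0.0098 0.0142]
blade 749 ((540.43505859375, 207.83871459960938), (99.137939453125, 80.23819732666016), 1.6370244026184082) slope [-0.5  -0.27] z [-0.0024  0.0021  0.0068]
```

View pics/t15b.png

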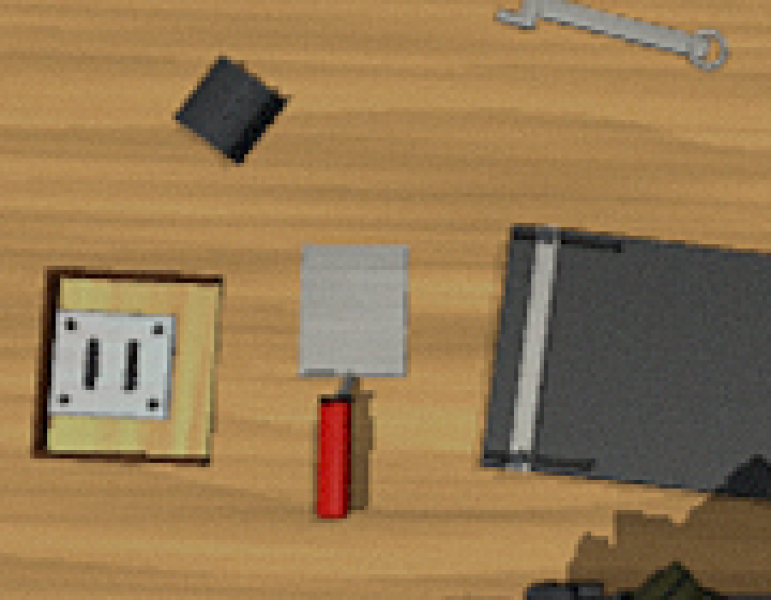

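The plate lies flat against the tray's front wall, ports up, and the lifter is flat on the bench in the gap. The V-block and spanner show no shift. Handing in.

```bash
python3 -c "
from station import *
print(job_done())"
```

```text
the job is handed in; nothing more can be done
None
```

The valve plate is in the kit tray, flat and ports up. The lifter is back flat on the bench between the granite and the tray. I handed the job in shortly after 33.5 s of the 72 s allowed; no verdict is reported.

**How it went:** I gripped the steel lifter's red handle and slid the blade under the plate until I felt the stop strip, at about 6 N. I lifted the plate with a slight nose-up tilt and carried it to the tray. Tilting the blade nose-down on the tray floor let the plate slide about 18 mm to the front wall, and then I drew the blade out.

**Last checks, from the top camera:**

| Check | Measured | Limit |
|---|---|---|
| Plate centre, tray x | about +17 mm | −22 to +30 mm |
| Plate centre, tray y | about 3 mm off centre | ±30 mm |
| Plate tilt | about 0.2° | 3° (0.05 rad) |
| Plate top height | 9.8 mm (centre about 7.3 mm) | centre below 10 mm |
| Lifter tilt | about 0.6° | about 3.4° (0.06 rad) |
| Lifter blade top height | about 2 mm, so its underside is on the bench | underside below 4 mm |

The gripper is open and clear of everything, and the V-block and spanner show no shift in the last picture.

**Disagreements and gaps:**
- **Plate orientation:** its 90 mm side measured along the granite's x axis, where the description says 80 mm. This did not affect the result.
- **Tray angle:** I judged it about 86° by eye, but its corners gave about 89°, and I used the corners.
- **Depth check over the tray:** one top-camera depth check failed because the arm blocked the view, so I relied on the measured tool pose and the wrist camera.
- **Oil bottle:** it was outside the final crop, so I did not check it again; the arm never went near it.

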